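# Tip the spacers into the parts pot and snap its lid on

## Robot

A 7-joint arm with a two-finger parallel gripper is mounted at the origin on the work surface. World frame = base frame: x ahead of the robot, y to its left, z up, the work surface at z = 0. Lengths are in m, angles in rad, forces in N, time in s.
With the tool pointing down it reaches from about 0.425 to 0.875 m from the base axis. Payload 4.7 kg.
Tool frame: the origin (TCP) lies on the mounting face of the last link; the fingertips stand 182 mm ahead of it and the grasp point (between the pads) lies ahead of it (ctrl.grip_point_offset is the z of the grasp point in the tool frame, in m); z points along the fingers, y is the line along which they close (so a half turn about z gives the same grasp; the last joint's range is limited). The gripper opens to 87 mm and grips with 3 to 60 N. Pads are 19 mm wide; open, the fingers measure 117 mm over their backs; the gripper's body (75 mm by 190 mm) begins 51 mm behind the grasp point.
Start: joints at [-1.233, 0.321, -0.07, 1.45, 0.023, 1.371, -0.057], TCP at [0.207, 0.616, 0.405] pointing down, gripper open.
Joint ranges: [-2.86, 2.86], [-0.3, 2.09], [-1.38, 1.24], [0.06, 2.45], [-1.56, 4.7], [0.09, 2.05], [-2.69, 2.69]. Speed limits (rad/s): [2.57, 2.57, 3.14, 3.14, 3.14, 3.14, 3.14].

## Interface

Orientations are given as a rotation vector (axis times angle).
In Python, from bench import ctrl gives the robot as it stands.
- The arm moves only by the tool step_hand, called after "Call:" as name(argument=value, ...) on one line, values as JSON. Schema: {"type":"object","properties":{"plan":{"type":"object","properties":{"sx":{"type":"array","items":{"type":"number"},"minItems":1,"maxItems":20},"sy":{"type":"array","items":{"type":"number"},"minItems":1,"maxItems":20},"sz":{"type":"array","items":{"type":"number"},"minItems":1,"maxItems":20},"turn":{"type":"array","items":{"type":"number"},"minItems":1,"maxItems":20},"aperture":{"type":"array","items":{"type":"number"},"minItems":1,"maxItems":20}},"additionalProperties":false,"required":["sx","sy","sz","turn","aperture"]},"grip_n":{"type":"number"},"only":{"type":"string"},"quiet":{"type":"boolean"},"lines":{"type":"string"}},"required":["plan"],"additionalProperties":false}. plan is an object with one list for each field, all of the same length, 1 to 20, a row being the entries at one place: sx, sy, sz (the shift in units of 5 mm), turn (a turn about the tool's z in rad), aperture (the opening from 0.0 (shut) to 1.0 (fully open)); each row is the pose to reach, as a shift and turn from the pose commanded when the call began, along the tool's axes at that moment; what a row does not reach only later rows make up. A row lasts 1/10 s, in which the tool goes at most 0.05 m and 0.15 rad, less where a joint would pass 70% of its speed; a pose out of reach is approached as far as the arm can. The fingers move at their own pace and stop on an object; grip_n is the grip in N (left out, the last holds). Time passes only in rows, so rows that do not move let the fingers close. The tool returns the time, the measured TCP pose, the force, the opening and the grip force at its end. only (a regular expression) keeps the lines of the reply that match it, lines (a string "A,B") keeps lines A to B, and quiet returns only ok. Input that does not fit is refused with a message, and nothing moves.
- ctrl.get_state(): the state, without advancing time (a new reading comes with each control period).
- ctrl.get_image(name): name is "scene" or "top" or "wrist"; returns (picture, depth): 384x512x3 uint8, red, green, blue; 384x512 float32, m along the optical axis (not along the pixel's ray), 0 where there is no reading.
- ctrl.camera_model(name): a dict with "vertical_fov" (degrees; the focal length in pixels is half the picture's height over the tangent of half this angle, whatever the lens; pixels are square), "cx", "cy" (the principal point, pixels), "rvec" (rotation vector, rad) and "tvec" (3), from world to camera coordinates, as OpenCV has them; the wrist camera has in their place "hand_eye" (4x4, takes a point from camera to tool coordinates, whose origin is the TCP and whose axes are the flange's). Camera axes: x right, y down, z forward; pixel columns grow to the right and rows downward; lengths in m; the calibration is good to about 2 mm. A picture is of the moment at which its call begins: read the wrist's pose just before it. camera_model takes no time and is no camera call.
- ctrl.close_job(): hands the job in; it is judged then, once.
The state is a dict: "time": time; "joint_positions": joint angles; "qd": joint speeds; "joint_torque": joint torques, N m; "position": TCP position; "tool_rot": TCP orientation; "ft_force": force on the tool from outside, world axes, zero at the start; "torque": the same for the moment, N m; "grip_width": opening from 0.0 (shut) to 1.0 (fully open); "grip_force": force on a finger pad.
Only numpy, scipy, OpenCV 4.12 (cv2) and the standard library are available. Lean on these libraries where they do the work, as an engineer would, in place of code of your own. Each camera call takes 0.05 s, during which the arm holds its last target. There are 200 camera calls.

## Task

Tip the four green spacers off the aluminium tray into the white parts pot and set the tray back down flat on the board. Then put the blue lid over the pot's stud and press it down until it clicks home, and finish while still pressing firmly on the lid with the gripper (10 N or so): do not let go or back off at the end. Leave the other things on the board where they are.

Things in the scene. Friction and masses are not known exactly. Their poses are not given: they have to be found in the camera images.
- pot: white round parts pot, fixed to the board: outer diameter 114 mm, inner 104 mm, inner floor 5 mm and rim 40 mm above its origin, which is the centre of its underside on the board (z up). An aluminium stud stands in its middle.
- stud_tip (a point): top of the pot's stud, on the pot's axis, 60 mm above its origin. The stud is 17 mm in diameter, tapered over its top 6 mm. Four steel spring balls stick out of it to a 26 mm diameter, centred 50 mm above the pot's origin.
- lid: blue snap lid, loose, about 60 g, lying knob up: disc of 112 mm diameter, 5 mm thick, hollow round knob on top. Origin: centre of the disc's underside; z up through the knob. A 22 mm hole in the disc, open up into the knob, goes over the stud. Home, the disc lies on the pot's rim: lid origin 40 mm above the pot's, on one axis; there it is rigid to more pressing.
- lid_knob (a point): centre of the lid's knob, 16 mm above the lid's origin. Knob: 37 mm diameter, from 5 to 28 mm above the origin, gripped from above with fingertips on or just above the disc. Pressed down, the lid meets the spring balls 14 mm above home, takes about 8 N to push on, then the force drops and the balls draw it down over the last 4 mm.
- tray: shallow aluminium tray, loose, about 90 g: 150 mm long (its x), 70 mm wide (its y), floor 4 mm thick, side walls 3 mm thick and 18 mm high, open at its -x end where the pieces pour off. Origin: centre of the underside; z up. Slippery: pieces start to slide at 15 to 23 degrees of tilt.
- tray_grip (a point): centre of the tray's black upright grip plate at its +x end, 71 mm from the tray's origin along x and 36 mm above it. Plate 8 mm thick (along x), 40 mm wide (along y), top 54 mm above the origin; the end wall under it is 8 mm thick too, so it can be pinched along x from above down to the tray's floor.
- tray_lip (a point): middle of the tray's open pouring edge, on the floor: 75 mm from the tray's origin along -x, 4 mm above it.
- spacer0: one of four green plastic spacers on the tray, a round block of 18 mm diameter, 14 mm high, 12 g. Origin: centre of its underside.
- spacer1: one of four green plastic spacers on the tray, a round block of 18 mm diameter, 14 mm high, 12 g. Origin: centre of its underside.
- spacer2: one of four green plastic spacers on the tray, a round block of 18 mm diameter, 14 mm high, 12 g. Origin: centre of its underside.
- spacer3: one of four green plastic spacers on the tray, a round block of 18 mm diameter, 14 mm high, 12 g. Origin: centre of its underside.
- mug: small brown ceramic mug, 68 mm diameter, 72 mm high, standing; origin at the centre of its underside. Bystander.
- spool: yellow plastic spool core, 64 mm diameter, 50 mm high, standing; origin at the centre of its underside. Bystander.
- guard: black plastic fan guard ring, 120 mm diameter, 7 mm high, lying flat; origin at the centre of its underside. Bystander.
- hexkey0: steel hex key, 96 x 36 mm, 6 mm thick, lying flat; origin near the middle of its long arm. Bystander.
- hexkey1: smaller steel hex key, 78 x 30 mm, 6 mm thick, lying flat; origin near the middle of its long arm. Bystander.

How it is judged:
On the way, in this order (a step that is already met when the one before it is completed fails the run):
1. the tray is tipped with its pouring end over the pot (angle between tray's own z axis and vertical above 0.2 rad and horizontal distance between tray and pot below 0.14 m and height (world z) of tray above 0.05 m), for 0.05 s.
2. all four spacers lie in the pot (horizontal distance between each of spacer0, spacer1, spacer2, spacer3 and pot below 0.055 m and z of spacer0 in the frame of pot between 0 and 0.036 m and z of spacer1 in the frame of pot between 0 and 0.036 m and z of spacer2 in the frame of pot between 0 and 0.036 m and z of spacer3 in the frame of pot between 0 and 0.036 m), for 0.2 s.
3. the tray stands flat on the board again, let go (height (world z) of tray below 0.012 m and angle between tray's own z axis and vertical below 0.1 rad and contact force between each of the arm, the fingers and tray below 0.1 N), for 0.2 s.
4. the lid is snapped home on the pot and still pressed down (z of lid in the frame of pot between 0.037 and 0.042 m and horizontal distance between lid and pot below 0.004 m and angle between lid's own z axis and vertical below 0.06 rad and contact force between lid and pot above 8 N and contact force between the fingers and lid above 5 N), for 0.5 s.
At the end, for the whole second after the job is handed in: Lid home on the pot (within 2 mm in height, 4 mm of the axis, 0.06 rad of level), pressed on the pot with over 8 N and touched by the fingers with over 5 N; all four spacers inside the pot; tray flat on the board (within 12 mm, 0.1 rad), not touched by the robot (all of step 2 and all of step 3 and all of step 4); the arm keeps its last pose, push and grip.
It fails at once if the mug is moved by more than 40 mm (distance of mug from where it was at the start of the episode above 0.04 m).
It fails at once if the spool is moved by more than 40 mm (distance of spool from where it was at the start of the episode above 0.04 m).
It fails at once if the guard is moved by more than 40 mm (distance of guard from where it was at the start of the episode above 0.04 m).
It fails at once if the hexkey0 is moved by more than 40 mm (distance of hexkey0 from where it was at the start of the episode above 0.04 m).
It fails at once if the hexkey1 is moved by more than 40 mm (distance of hexkey1 from where it was at the start of the episode above 0.04 m).
It also fails if it takes over 72 s, if anything falls off the work surface, if the arm or the gripper's body presses on something with over 40 N, if the wrist force passes 120 N, or if a joint passes its speed limit or range.

## Working session

There is one attempt and no reset: what is moved stays moved. The work goes in short steps, Python scripts to look and compute and a tool call to move; the robot and the scene stay as the last step left them, time stands still between calls to the robot, and variables do not carry over. Pictures are saved under pics/ and viewed, at most 10 in all, crops included, and the job is handed in when it is done.

```bash
mkdir -p pics; cat > h.py <<'E'
import numpy as np, cv2
from bench import ctrl
from scipy.spatial.transform import Rotation as R
def cam(name):
    m=ctrl.camera_model(name); f=192/np.tan(np.radians(m["vertical_fov"])/2)
    return m,f
def extr(name,st=None):
    m,f=cam(name)
    if "hand_eye" in m:
        H=np.array(m["hand_eye"]);Rt=R.from_rotvec(st["tool_rot"]).as_matrix()
        return Rt@H[:3,:3], Rt@H[:3,3]+np.array(st["position"]),m,f
    Rw=R.from_rotvec(m["rvec"]).as_matrix(); return Rw.T,-Rw.T@np.array(m["tvec"]),m,f
def plane(name,u,v,z,st=None):  # pixel -> world at height z
    Rc,c,m,f=extr(name,st); d=Rc@np.array([(u-m["cx"])/f,(v-m["cy"])/f,1]); return c+d*(z-c[2])/d[2]
def cloud(name,D,st=None):
    Rc,c,m,f=extr(name,st); v,u=np.mgrid[:384,:512]
    P=np.stack([(u-m["cx"])/f*D,(v-m["cy"])/f*D,D],-1)
    return P@Rc.T+c
def tool(st): return R.from_rotvec(st["tool_rot"]).as_matrix()
E
python3 - <<'E'
from h import *
s=ctrl.get_state(); print({k:np.round(v,3) for k,v in s.items()}, ctrl.grip_point_offset); print(tool(s).round(3))
for n in("top","scene","wrist"):
    print(n,ctrl.camera_model(n))
p,d=ctrl.get_image("top"); np.savez("top0.npz",p=p,d=d)
cv2.imwrite("pics/top0.png",cv2.resize(p[:,:,::-1],(800,600),interpolation=cv2.INTER_CUBIC))
E
```

```text
{'time': np.float64(0.0), 'joint_positions': array([-1.233,  0.322, -0.07 ,  1.452,  0.023,  1.371, -0.057]), 'qd': array([ 0.002,  0.001,  0.   ,  0.   , -0.   ,  0.   ,  0.   ]), 'joint_torque': array([-0.0000e+00, -4.9130e+01, -4.0400e-01, -3.1252e+01, -6.4000e-02,
        4.4000e-02,  0.0000e+00]), 'position': array([0.207, 0.616, 0.404]), 'tool_rot': array([-5.06e-01, -3.10e+00,  3.00e-03]), 'ft_force': array([ 0.741, -0.178,  0.547]), 'torque': array([ 0.012, -0.052,  0.007]), 'grip_force': np.float64(0.0), 'grip_width': np.float64(1.006)} 0.1635
[[-0.948  0.318 -0.   ]
 [ 0.318  0.948 -0.002]
 [-0.    -0.002 -1.   ]]
top {'vertical_fov': 46.68178555301951, 'cx': 257.28214191578434, 'cy': 190.32040647126843, 'rvec': array([ 2.14755131, -2.16841644,  0.13184187]), 'tvec': array([0.02063792, 0.56896147, 1.12632345])}
scene {'vertical_fov': 51.62622851529231, 'cx': 257.4471124196441, 'cy': 193.10805626545982, 'rvec': array([ 0.98962006,  2.46340839, -1.03207356]), 'tvec': array([ 0.4017329 , -0.23309733,  1.26390838])}
wrist {'vertical_fov': 58.57943807474095, 'cx': 255.1492333067746, 'cy': 189.372934573386, 'hand_eye': array([[ 4.62288481e-04, -9.60867301e-01, -2.77008693e-01,
         7.53773417e-02],
       [ 9.99999875e-01,  4.96773360e-04, -5.43118503e-05,
         3.94392204e-04],
       [ 1.89797020e-04, -2.77008634e-01,  9.60867411e-01,
         2.07805100e-02],
       [ 0.00000000e+00,  0.00000000e+00,  0.00000000e+00,
         1.00000000e+00]])}
```

View pics/top0.png

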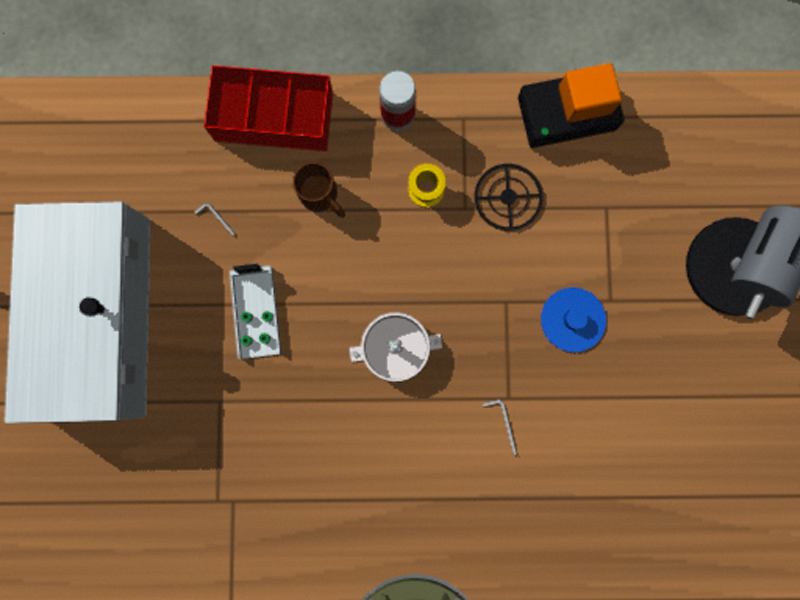

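```bash
python3 - <<'E'
from h import *
s=ctrl.get_state()
Rc,c,m,f=extr("top"); print("cam",c.round(3))
def proj(P): q=Rc.T@(np.array(P)-c); return (q[:2]/q[2]*f+[m["cx"],m["cy"]])*800/512
for P in ([0,0,0],s["position"],np.array(s["position"])-[0,0,.18]): print(proj(P).round())
k=512/800
def w(u,v,z): return plane("top",u*k,v*k,z).round(4)
z=np.load("top0.npz"); C=cloud("top",z["d"])
for n,u,v,h in [("potrimL",362,347,.04),("potrimR",430,347,.04),("T",396,314,.04),("B",396,381,.04),("stud",395,345,.06),("lidL",541,321,.005),("lidR",607,321,.005),("lidT",574,289,.005),("lidB",574,354,.005),("gripL",234,270,.05),("gripR",260,266,.05),("lipL",240,359,.004),("lipR",280,355,.004),("mug",314,180,.07),("spool",427,180,.05),("cab",75,310,.1),("cab2",130,310,.1),("key",217,218,0)]:
    print(n,w(u,v,h),C[int(v*k),int(u*k)].round(3))
p,d=ctrl.get_image("scene"); cv2.imwrite("pics/scene0.png",cv2.resize(p[:,:,::-1],(800,600)))
E
```

```text
cam [0.427 0.015 1.187]
[415. 649.]
[-151.  594.]
[-45. 553.]
potrimL [0.4867 0.0819 0.04  ] [0.487 0.084 0.035]
potrimR [ 0.4856 -0.0302  0.04  ] [ 0.488 -0.031  0.002]
T [0.5408 0.0254 0.04  ] [0.543 0.026 0.04 ]
B [0.4305 0.0263 0.04  ] [0.433 0.027 0.039]
stud [0.4884 0.0272 0.06  ] [0.491 0.029 0.057]
lidL [ 0.5299 -0.2216  0.005 ] [ 0.531 -0.221  0.003]
lidR [ 0.5288 -0.3342  0.005 ] [ 0.53  -0.334  0.001]
lidT [ 0.5844 -0.2801  0.005 ] [ 0.587 -0.279  0.005]
lidB [ 0.4732 -0.2757  0.005 ] [ 0.475 -0.275  0.002]
gripL [0.6157 0.293  0.05  ] [0.626 0.307 0.002]
gripR [0.622  0.2501 0.05  ] [0.624 0.253 0.039]
lipL [0.4703 0.291  0.004 ] [0.472 0.289 0.018]
lipR [0.4764 0.2232 0.004 ] [0.477 0.224 0.003]
mug [0.7618 0.1588 0.07  ] [0.782 0.17  0.005]
spool [ 0.7659 -0.0288  0.05  ] [ 0.782 -0.03  -0.003]
cab [0.5461 0.5297 0.1   ] [0.545 0.519 0.122]
cab2 [0.5453 0.4432 0.1   ] [0.548 0.452 0.08 ]
key [0.7162 0.3368 0.    ] [0.717 0.339 0.002]
```

View pics/scene0.png

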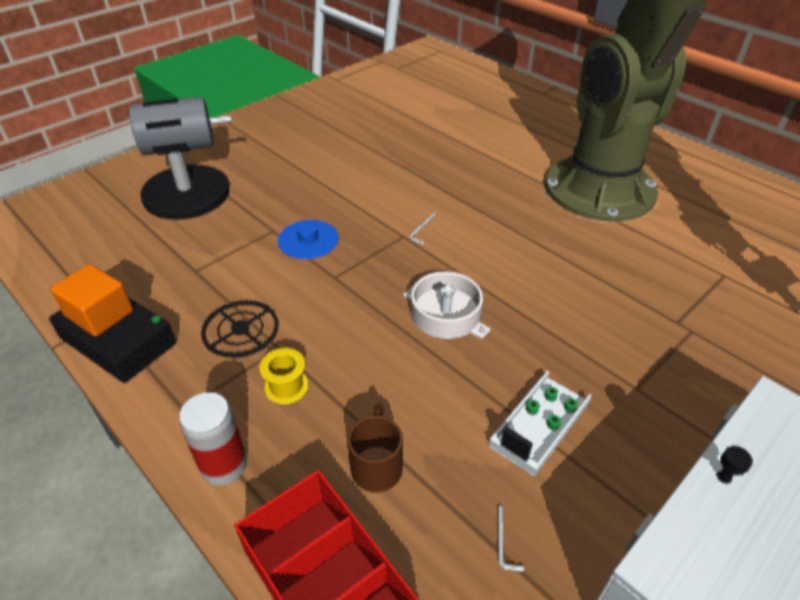

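Careful with the scale: shifts go in units of 5 mm. That gives: -0.416 m is -83.2, -0.225 m is -45.

Call:
step_hand(plan={"sx": [-83.2, -83.2, -83.2, -83.2, -83.2, -83.2, -83.2, -83.2, -83.2, -83.2, -83.2, -83.2, -83.2, -83.2], "sy": [-45, -45, -45, -45, -45, -45, -45, -45, -45, -45, -45, -45, -45, -45], "sz": [0, 0, 0, 0, 0, 0, 0, 0, 0, 0, 0, 0, 0, 0], "turn": [-0.42, -0.42, -0.42, -0.42, -0.42, -0.42, -0.42, -0.42, -0.42, -0.42, -0.42, -0.42, -0.42, -0.42], "aperture": [1, 1, 1, 1, 1, 1, 1, 1, 1, 1, 1, 1, 1, 1]})

```text
time: 1.5
position: [0.5285, 0.2723, 0.4047]
tool_rot: [0.156, -3.137, -0.001]
ft_force: [0.8, 0.4, -0.3]
grip_width: 0.999
grip_force: 0.0
```

```bash
python3 - <<'E'
from h import *
s=ctrl.get_state(); p,d=ctrl.get_image("wrist"); print(np.round(s["position"],4)); print(tool(s).round(3))
import pickle; pickle.dump((s,p,d),open("w0.pkl","wb"))
cv2.imwrite("pics/w0.png",cv2.resize(p[:,:,::-1],(800,600),interpolation=cv2.INTER_CUBIC))
E
```

```text
[0.5285 0.2723 0.4047]
[[-0.995 -0.099 -0.   ]
 [-0.099  0.995  0.001]
 [ 0.     0.001 -1.   ]]
```

View pics/w0.png

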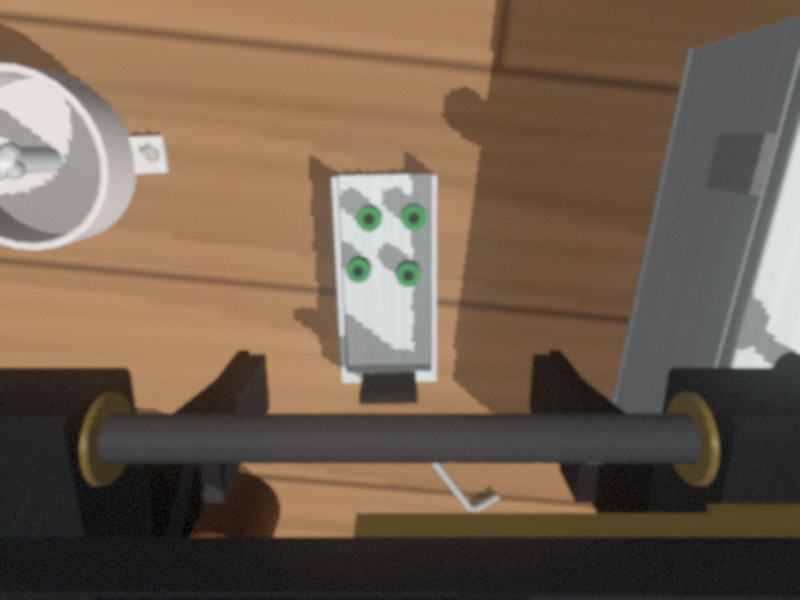

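```bash
python3 - <<'E'
from h import *; import pickle
s,p,d=pickle.load(open("w0.pkl","rb")); k=512/800
w=lambda u,v,z: plane("wrist",u*k,v*k,z,s).round(4)
for n,u,v,z in [("lipL",333,175,.018),("lipR",437,174,.018),("endL",343,382,.018),("endR",437,382,.018),("gbotL",361,402,.054),("gbotR",418,402,.054),("gtopL",361,388,.054)]: print(n,w(u,v,z))
C=cloud("wrist",d,s)
hsv=cv2.cvtColor(p,cv2.COLOR_RGB2HSV); g=cv2.inRange(hsv,(45,80,30),(85,255,255))
n,l,st,ce=cv2.connectedComponentsWithStats(g)
for i in range(1,n):
    if st[i,4]>30: print("spacer",w(*(ce[i]/k),.018),st[i,4])
# plate: points z>0.03 in region
x,y,zz=C[...,0],C[...,1],C[...,2]
M=(zz>.047)&(zz<.062)&(x>.59)&(x<.65)&(y>.22)&(y<.32)
print("plate",M.sum(),C[M].mean(0),C[M].min(0),C[M].max(0))
r=cv2.minAreaRect(C[M][:,:2].astype(np.float32)*1000); print(r)
M=(zz>.010)&(zz<.03)&(x>.44)&(x<.65)&(y>.2)&(y<.32)&(g==0)
print(cv2.minAreaRect(C[M][:,:2].astype(np.float32)*1000))
z=np.load("top0.npz"); Ct=cloud("top",z["d"]); x,y,zz=[Ct[...,i] for i in range(3)]
M=(zz>.033)&(zz<.046)&(np.hypot(x-.486,y-.026)<.07)&(np.hypot(x-.486,y-.026)>.04)
print("pot rim",cv2.fitEllipse(Ct[M][:,:2].astype(np.float32)*1000), cv2.minEnclosingCircle(Ct[M][:,:2].astype(np.float32)*1000))
E
```

```text
lipL [0.479  0.2236 0.018 ]
lipR [0.4715 0.2927 0.018 ]
endL [0.629 0.241 0.018]
endR [0.6221 0.3108 0.018 ]
gbotL [0.6254 0.2566 0.054 ]
gbotR [0.6215 0.2952 0.054 ]
gtopL [0.615  0.2558 0.054 ]
spacer [0.501  0.2798 0.018 ] 149
spacer [0.5047 0.2493 0.018 ] 134
spacer [0.5413 0.2451 0.018 ] 124
spacer [0.5408 0.2804 0.018 ] 137
plate 338 [0.61998879 0.27450358 0.05238816] [0.61502437 0.25461668 0.04705033] [0.62689853 0.29478219 0.05519126]
((620.8803100585938, 274.6711730957031), (9.033167839050293, 39.749961853027344), 6.074923038482666)
((550.8258666992188, 266.3719787597656), (150.3047332763672, 70.12723541259766), 6.776602268218994)
pot rim ((487.2312927246094, 27.433168411254883), (108.32046508789062, 108.5743637084961), 21.895381927490234) ((487.05010986328125, 27.48590087890625), 56.88850021362305)
```

Call:
step_hand(plan={"sx": [-18.48, -18.48, -18.48, -18.48, -18.48, -18.48, -18.48, -18.48], "sy": [-1.36, -1.36, -1.36, -1.36, -1.36, -1.36, -1.36, -1.36], "sz": [4, 10, 20, 30, 36, 39.8, 39.8, 39.8], "turn": [-0.016, -0.016, -0.016, -0.016, -0.016, -0.016, -0.016, -0.016], "aperture": [1, 1, 1, 1, 1, 1, 1, 1]})

```text
time: 2.35
position: [0.6222, 0.2735, 0.2063]
tool_rot: [-0.178, 3.136, 0.001]
ft_force: [0.6, 0.2, 0.5]
grip_width: 0.998
grip_force: 0.0
```

Call:
step_hand(plan={"sx": [0, 0, 0, 0, 0, 0, 0, 0], "sy": [0, 0, 0, 0, 0, 0, 0, 0], "sz": [0, 0, 0, 0, 0, 0, 0, 0], "turn": [0, 0, 0, 0, 0, 0, 0, 0], "aperture": [0, 0, 0, 0, 0, 0, 0, 0]}, grip_n=60)

```text
time: 3.15
position: [0.6223, 0.2727, 0.2058]
tool_rot: [-0.176, 3.137, 0.0]
ft_force: [0.9, -0.7, 0.0]
grip_width: 0.455
grip_force: 60.0
```

Call:
step_hand(plan={"sx": [0, 0, 0, 0, 0, 0], "sy": [0, 0, 0, 0, 0, 0], "sz": [-0.6, -1.2, -1.8, -2.4, -2.4, -2.4], "turn": [0, 0, 0, 0, 0, 0], "aperture": [0, 0, 0, 0, 0, 0]})

```text
time: 3.75
position: [0.6223, 0.2727, 0.2179]
tool_rot: [-0.176, 3.136, 0.0]
ft_force: [0.3, -0.3, -1.3]
grip_width: 0.453
grip_force: 60.0
```

```bash
python3 - <<'E'
from h import *; import pickle
s=ctrl.get_state(); p,d=ctrl.get_image("wrist"); print(np.round(s["position"],4),s["tool_rot"])
pickle.dump((s,p,d),open("w1.pkl","wb"))
p2,d2=ctrl.get_image("scene")
a=cv2.resize(p[:,:,::-1],(400,300)); b=cv2.resize(p2[200:330,260:440,::-1],(400,300))
cv2.imwrite("pics/w1.png",np.hstack([a,b]))
E
```

```text
[0.6223 0.2727 0.2179] [-1.76212943e-01  3.13637029e+00  2.06785308e-04]
```

View pics/w1.png

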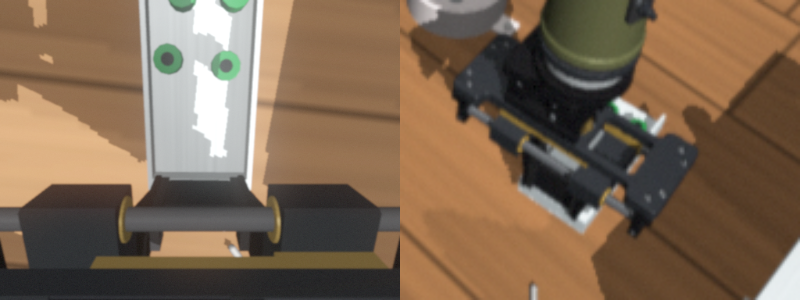

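```bash
cat >> h.py <<'E'
def tilt(tag):
    s=ctrl.get_state(); p,d=ctrl.get_image("wrist"); C=cloud("wrist",d,s)
    T=tool(s); L=(C-np.array(s["position"]))@T   # tool frame
    M=(np.abs(L[...,1])<.028)&(L[...,0]>.012)&(L[...,0]<.16)&(d>0)
    hsv=cv2.cvtColor(p,cv2.COLOR_RGB2HSV); M&=(hsv[...,1]<60)
    Q=C[M]; q=L[M]
    for x0 in np.arange(.012,.16,.02):
        mm=(q[:,0]>=x0)&(q[:,0]<x0+.02)
        if mm.sum()>10: print("x %.3f z %.4f n %d"%(x0+.01,np.median(Q[mm,2]),mm.sum()))
    print(np.round(s["position"],4))
    return p
E
python3 -c "
from h import *
tilt('a')"
```

```text
x 0.022 z 0.1381 n 21693
x 0.042 z 0.0154 n 6092
x 0.062 z 0.0148 n 4090
x 0.082 z 0.0150 n 3127
x 0.102 z 0.0147 n 5117
x 0.122 z 0.0147 n 749
[0.6222 0.2727 0.2176]
```

To row units: -0.06 m is -12, -0.05 m is -10.

Call:
step_hand(plan={"sx": [0, 0, 0, 0, 0, 0, 0], "sy": [0, 0, 0, 0, 0, 0, 0], "sz": [-1.2, -3.2, -5.6, -8, -10, -11.2, -12], "turn": [0, 0, 0, 0, 0, 0, 0], "aperture": [0, 0, 0, 0, 0, 0, 0]})

```text
time: 4.6
position: [0.6224, 0.2727, 0.2789]
tool_rot: [-0.176, 3.136, 0.001]
ft_force: [0.8, -0.0, -0.6]
grip_width: 0.452
grip_force: 60.0
```

Call:
step_hand(plan={"sx": [-0.2, -0.4, -0.6, -0.8, -1, -1.2, -1.6, -2, -2.2, -2.6, -2.8, -3, -3.2, -3.4, -3.4, -3.4, -3.4], "sy": [-1.2, -3.2, -6, -9.4, -13, -16.8, -20.6, -24.4, -28.2, -32, -35.6, -39, -41.8, -43.8, -45.1, -45.72, -45.72], "sz": [0, 0, 0, 0, 0, 0, 0, 0, 0, 0, 0, 0, 0, 0, 0, 0, 0], "turn": [0, 0, 0, 0, 0, 0, 0, 0, 0, 0, 0, 0, 0, 0, 0, 0, 0], "aperture": [0, 0, 0, 0, 0, 0, 0, 0, 0, 0, 0, 0, 0, 0, 0, 0, 0]})

```text
time: 6.3
position: [0.6648, 0.0475, 0.2777]
tool_rot: [0.176, -3.137, -0.0]
ft_force: [-0.2, -0.6, -1.9]
grip_width: 0.451
grip_force: 60.0
```

```bash
python3 - <<'E'
from h import *; import pickle
p=tilt('')
s=ctrl.get_state()
cv2.imwrite("pics/w2.png",cv2.resize(p[:,:,::-1],(800,600)))
pickle.dump((s,p),open("w2.pkl","wb"))
E
```

```text
x 0.022 z 0.1982 n 21641
x 0.042 z 0.0756 n 6184
x 0.062 z 0.0749 n 4100
x 0.082 z 0.0751 n 3117
x 0.102 z 0.0748 n 5093
x 0.122 z 0.0748 n 747
[0.6648 0.0475 0.2777]
```

View pics/w2.png

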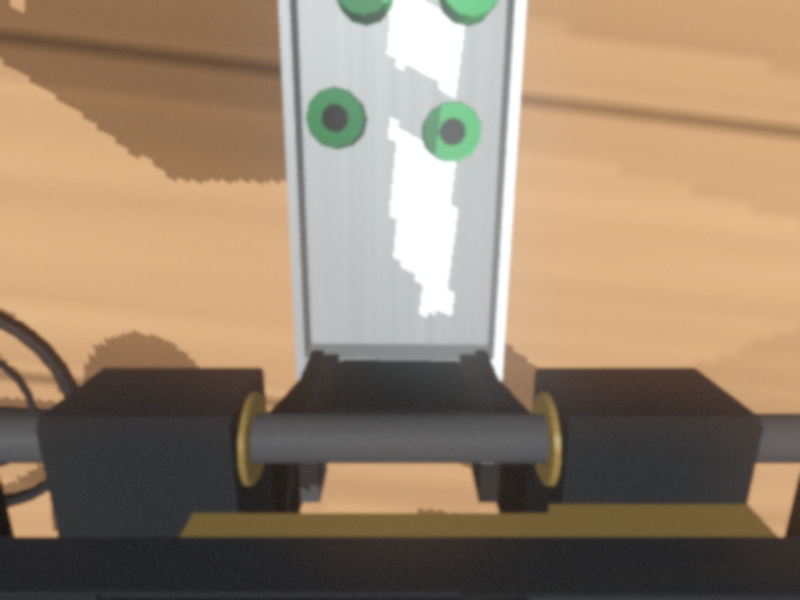

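To row units: 0.032 m is 6.4, 0.031 m is 6.2.

Call:
step_hand(plan={"sx": [0, 0, 0, 0, 0, 0, 0], "sy": [0, 0, 0, 0, 0, 0, 0], "sz": [2, 4, 5.2, 5.8, 6.2, 6.4, 6.4], "turn": [0, 0, 0, 0, 0, 0, 0], "aperture": [0, 0, 0, 0, 0, 0, 0]})

```text
time: 7.05
position: [0.6648, 0.0474, 0.246]
tool_rot: [-0.176, 3.136, 0.0]
ft_force: [-0.5, 0.1, -1.5]
grip_width: 0.451
grip_force: 60.0
```

Call:
step_hand(plan={"sx": [0, 0, 0], "sy": [0, 0, 0], "sz": [0, 0, 0], "turn": [0, 0, 0], "aperture": [0, 0, 0]}, grip_n=3)

```text
time: 7.35
position: [0.6649, 0.0474, 0.2461]
tool_rot: [-0.176, 3.136, 0.0]
ft_force: [0.0, -0.5, -1.0]
grip_width: 0.464
grip_force: 3.0
```

Call:
step_hand(plan={"sx": [0.4, 0.9, 1.5, 2.1, 2.1], "sy": [0, 0, 0, 0, 0], "sz": [-1.2, -2.5, -3.7, -4.88, -4.88], "turn": [0, 0, 0, 0, 0], "aperture": [0, 0, 0, 0, 0]})

```text
time: 7.85
position: [0.6543, 0.0461, 0.2718]
tool_rot: [-0.176, 3.135, 0.0]
ft_force: [-0.2, -1.1, -1.1]
grip_width: 0.458
grip_force: 3.0
```

```bash
python3 - <<'E'
from h import *
p=tilt('')
p2,_=ctrl.get_image("scene")
cv2.imwrite("pics/s3.png",np.hstack([cv2.resize(p[:,:,::-1],(400,300)),cv2.resize(p2[110:260,180:380,::-1],(400,300))]))
E
```

```text
x 0.022 z 0.1920 n 21412
x 0.042 z 0.0613 n 5560
x 0.062 z 0.0567 n 3279
x 0.082 z 0.0521 n 2979
x 0.102 z 0.0490 n 3312
x 0.122 z 0.0457 n 1165
[0.6543 0.0461 0.2718]
```

View pics/s3.png

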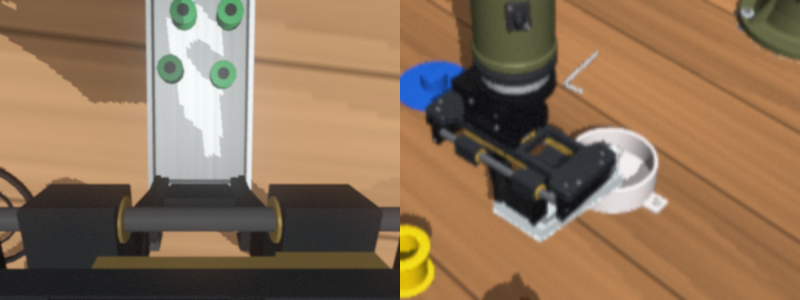

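To row units: -0.0354 m is -7.08, -0.0311 m is -6.22.

Call:
step_hand(plan={"sx": [0.72, 1.44, 2.3, 3.16, 4.14, 5.12, 6.18, 6.18, 6.18, 6.18, 6.18, 6.18, 6.18], "sy": [0, 0, 0, 0, 0, 0, 0, 0, 0, 0, 0, 0, 0], "sz": [-1.14, -2.26, -3.32, -4.36, -5.3, -6.22, -7.08, -7.08, -7.08, -7.08, -7.08, -7.08, -7.08], "turn": [0, 0, 0, 0, 0, 0, 0, 0, 0, 0, 0, 0, 0], "aperture": [0, 0, 0, 0, 0, 0, 0, 0, 0, 0, 0, 0, 0]})

```text
time: 9.25
position: [0.6237, 0.0428, 0.3054]
tool_rot: [0.176, -3.136, 0.0]
ft_force: [0.5, -0.3, -0.3]
grip_width: 0.46
grip_force: 3.0
```

```bash
python3 - <<'E'
from h import *
p=tilt('')
p2,_=ctrl.get_image("top")
cv2.imwrite("pics/s4.png",np.hstack([cv2.resize(p[:,:,::-1],(400,300)),cv2.resize(p2[150:300,180:380,::-1],(400,300))]))
E
```

```text
x 0.022 z 0.2256 n 21929
x 0.042 z 0.0775 n 4888
x 0.062 z 0.0634 n 2919
x 0.082 z 0.0523 n 2757
x 0.102 z 0.0411 n 2608
x 0.122 z 0.0097 n 1507
x 0.142 z 0.0043 n 500
[0.6237 0.0428 0.3054]
```

View pics/s4.png

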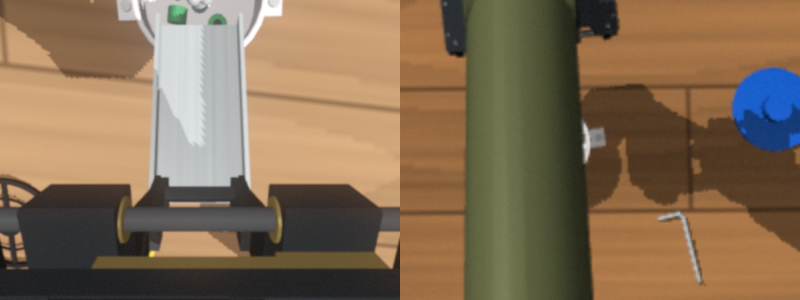

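To row units: -0.03 m is -6, -0.055 m is -11.

Call:
step_hand(plan={"sx": [0, 0, 0, 0, 0, 0, 0], "sy": [0, 0, 0, 0, 0, 0, 0], "sz": [0, 0, -2, -6, -10, -11, -11], "turn": [0, 0, 0, 0, 0, 0, 0], "aperture": [0, 0, 0, 0, 0, 0, 0]}, grip_n=60)

```text
time: 10.05
position: [0.6239, 0.0427, 0.3619]
tool_rot: [-0.176, 3.134, 0.001]
ft_force: [-0.6, -0.6, -1.2]
grip_width: 0.45
grip_force: 60.0
```

Call:
step_hand(plan={"sx": [0.2, 0.4, 0.8, 1.4, 1.8, 2.4, 2.8, 3.2, 3.44, 3.44, 3.44, 3.44, 3.44, 3.44], "sy": [2, 6, 12, 18, 24, 30, 36, 42, 45.72, 45.72, 45.72, 45.72, 45.72, 45.72], "sz": [0, 0, 0, 0, 0, 0, 0, 0, 0, 6, 10, 14, 15.6, 15.6], "turn": [0, 0, 0, 0, 0, 0, 0, 0, 0, 0, 0, 0, 0, 0], "aperture": [0, 0, 0, 0, 0, 0, 0, 0, 0, 0, 0, 0, 0, 0]})

```text
time: 11.45
position: [0.5803, 0.2677, 0.2807]
tool_rot: [0.176, -3.133, 0.003]
ft_force: [-0.5, -0.3, -0.5]
grip_width: 0.447
grip_force: 60.0
```

```bash
python3 - <<'E'
from h import *
p=tilt('')
p2,_=ctrl.get_image("top")
cv2.imwrite("pics/s5.png",np.hstack([cv2.resize(p[:,:,::-1],(400,300)),cv2.resize(p2[150:300,180:380,::-1],(400,300))]))
E
```

```text
x 0.022 z 0.2009 n 22040
x 0.042 z 0.0536 n 5396
x 0.062 z 0.0386 n 2909
x 0.082 z 0.0275 n 2750
x 0.102 z 0.0161 n 2588
x 0.122 z 0.0003 n 215
[0.5803 0.2677 0.2807]
```

View pics/s5.png

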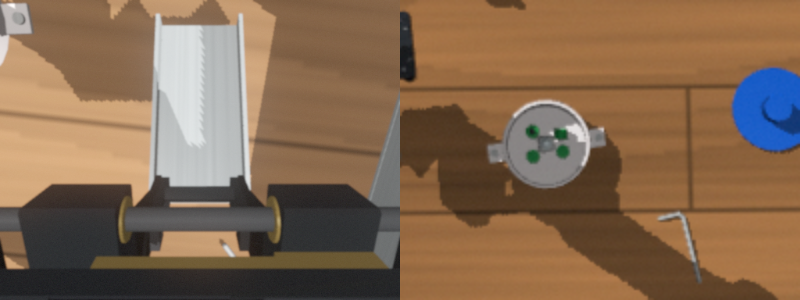

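To row units: 0.075 m is 15, 0.0678 m is 13.56.

Call:
step_hand(plan={"sx": [0, 0, -1, -2.14, -3, -4.04, -4.9, -5.72, -6.4, -7.12, -7.7, -8.24, -8.7, -8.7, -8.7], "sy": [0, 0, 0, 0, 0, 0, 0, 0, 0, 0, 0, 0, 0, 0, 0], "sz": [0.6, 1, 2.1, 3.14, 4.3, 5.48, 6.8, 8.04, 9.4, 10.74, 12.1, 13.56, 15, 15, 15], "turn": [0, 0, 0, 0, 0, 0, 0, 0, 0, 0, 0, 0, 0, 0, 0], "aperture": [0, 0, 0, 0, 0, 0, 0, 0, 0, 0, 0, 0, 0, 0, 0]}, grip_n=3)

```text
time: 13.05
position: [0.6241, 0.2729, 0.2074]
tool_rot: [0.176, -3.136, 0.0]
ft_force: [0.5, -0.6, 0.4]
grip_width: 0.46
grip_force: 3.0
```

```bash
python3 -c "
from h import *
tilt('')"
```

```text
x 0.022 z 0.1188 n 20233
x 0.042 z 0.0048 n 5902
x 0.062 z 0.0041 n 4164
x 0.082 z 0.0039 n 4598
x 0.102 z 0.0037 n 4995
x 0.122 z 0.0036 n 1413
[0.6241 0.2729 0.2074]
```

To row units: -0.195 m is -39, -0.15 m is -30.

Call:
step_hand(plan={"sx": [0, 0, 0, 0, 0, 0, 0, 0, 0], "sy": [0, 0, 0, 0, 0, 0, 0, 0, 0], "sz": [0, 0, 0, -4, -10, -20, -30, -39, -39], "turn": [0, 0, 0, 0, 0, 0, 0, 0, 0], "aperture": [1, 1, 1, 1, 1, 1, 1, 1, 1]})

```text
time: 14.0
position: [0.6255, 0.2731, 0.4119]
tool_rot: [-0.175, 3.123, 0.009]
ft_force: [-0.1, 1.6, 0.5]
grip_width: 0.992
grip_force: 0.0
```

```bash
python3 -c "
from h import *
tilt('')"
```

```text
x 0.022 z 0.3335 n 15480
x 0.042 z 0.0044 n 1712
x 0.062 z 0.0033 n 962
x 0.082 z 0.0033 n 974
x 0.102 z 0.0033 n 1053
x 0.122 z 0.0034 n 1111
x 0.142 z 0.0033 n 1148
x 0.162 z 0.0029 n 219
[0.6255 0.2731 0.4119]
```

Call:
step_hand(plan={"sx": [34, 34, 34, 34, 34, 34, 34, 34, 34, 34, 34, 34, 34, 34, 34], "sy": [-107, -107, -107, -107, -107, -107, -107, -107, -107, -107, -107, -107, -107, -107, -107], "sz": [0, 0, 0, 0, 0, 0, 0, 0, 0, 0, 0, 0, 0, 0, 0], "turn": [0, 0, 0, 0, 0, 0, 0, 0, 0, 0, 0, 0, 0, 0, 0], "aperture": [1, 1, 1, 1, 1, 1, 1, 1, 1, 1, 1, 1, 1, 1, 1]})

```text
time: 15.55
position: [0.5162, -0.2752, 0.4019]
tool_rot: [0.182, -3.136, -0.003]
ft_force: [-0.1, -0.0, 0.2]
grip_width: 1.001
grip_force: 0.0
```

```bash
python3 - <<'E'
from h import *
s=ctrl.get_state(); p,d=ctrl.get_image("wrist"); C=cloud("wrist",d,s)
cv2.imwrite("pics/w6.png",cv2.resize(p[:,:,::-1],(800,600)))
hsv=cv2.cvtColor(p,cv2.COLOR_RGB2HSV); b=cv2.inRange(hsv,(100,90,30),(130,255,255))>0
z=C[...,2]
for n,lo,hi in(("disc",-.002,.010),("knob",.024,.033)):
    Q=C[b&(z>lo)&(z<hi)]; print(n,len(Q),Q.mean(0).round(4),cv2.minEnclosingCircle(Q[:,:2].astype(np.float32)))
E
```

```text
disc 6260 [ 0.5303 -0.2774  0.0043] ((0.5333347916603088, -0.2771828770637512), 0.055822473019361496)
knob 888 [ 0.533  -0.2764  0.0273] ((0.5334630608558655, -0.27628254890441895), 0.018590450286865234)
```

View pics/w6.png

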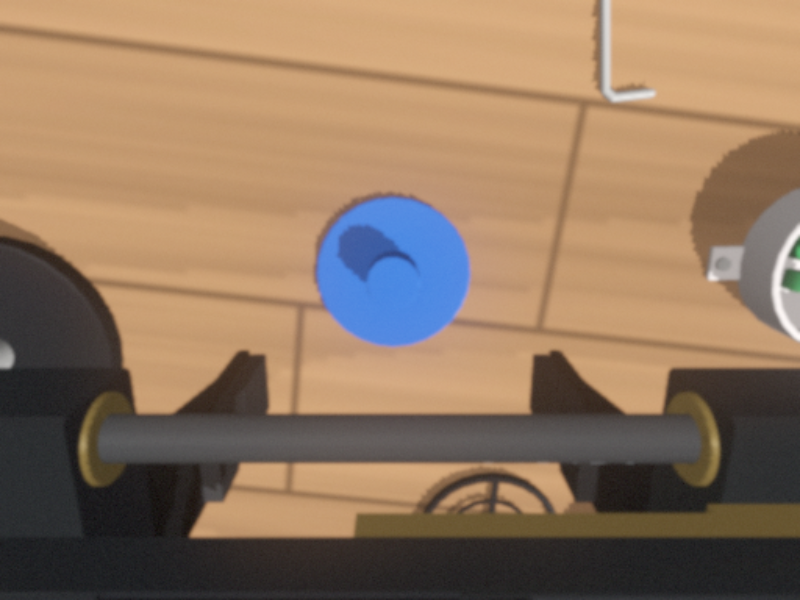

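To row units: 0.2134 m is 42.68, 0.19 m is 38.

Call:
step_hand(plan={"sx": [-3.34, -3.34, -3.34, -3.34, -3.34, -3.34, -3.34, -3.34], "sy": [-0.72, -0.72, -0.72, -0.72, -0.72, -0.72, -0.72, -0.72], "sz": [10, 20, 30, 38, 41, 42.68, 42.68, 42.68], "turn": [0, 0, 0, 0, 0, 0, 0, 0], "aperture": [1, 1, 1, 1, 1, 1, 1, 1]})

```text
time: 16.4
position: [0.5333, -0.2799, 0.1914]
tool_rot: [-0.177, 3.133, -0.002]
ft_force: [0.3, -0.9, 0.2]
grip_width: 1.0
grip_force: 0.0
```

Call:
step_hand(plan={"sx": [0, 0, 0, 0, 0, 0, 0, 0, 0], "sy": [0, 0, 0, 0, 0, 0, 0, 0, 0], "sz": [0, 0, 0, 0, 0, 0, 0, 0, 0], "turn": [0, 0, 0, 0, 0, 0, 0, 0, 0], "aperture": [0, 0, 0, 0, 0, 0, 0, 0, 0]}, grip_n=50)

```text
time: 17.3
position: [0.5321, -0.2794, 0.1891]
tool_rot: [0.176, -3.137, -0.0]
ft_force: [0.5, 0.7, -0.1]
grip_width: 0.413
grip_force: 50.0
```

Call:
step_hand(plan={"sx": [0, 0, 0, 0, 0, 0], "sy": [0, 0, 0, 0, 0, 0], "sz": [-4, -12, -20, -24, -24, -24], "turn": [0, 0, 0, 0, 0, 0], "aperture": [0, 0, 0, 0, 0, 0]})

```text
time: 17.9
position: [0.532, -0.2793, 0.3088]
tool_rot: [-0.176, 3.137, 0.001]
ft_force: [-0.6, 0.0, -1.5]
grip_width: 0.412
grip_force: 50.0
```

```bash
python3 - <<'E'
from h import *
s=ctrl.get_state(); p,d=ctrl.get_image("wrist"); C=cloud("wrist",d,s); L=(C-np.array(s["position"]))@tool(s)
hsv=cv2.cvtColor(p,cv2.COLOR_RGB2HSV); b=(cv2.inRange(hsv,(100,90,30),(130,255,255))>0)
z=L[...,2]; print(np.round(s["position"],4),tool(s).round(4).tolist()); print(np.percentile(z[b],[5,25,50,75,95]))
Q=L[b&(z>.17)&(z<.20)]; print(len(Q),Q.min(0),Q.max(0))
A=np.c_[Q[:,:2],np.ones(len(Q))]; print("plane",np.linalg.lstsq(A,Q[:,2],rcond=None)[0])
h=cv2.convexHull(Q[:,:2].astype(np.float32))[:,0]; h=h[h[:,0]>0.012]
A=np.c_[2*h,np.ones(len(h))]; r=np.linalg.lstsq(A,(h**2).sum(1),rcond=None)[0]; print("circle",r[:2],np.sqrt(r[2]+r[0]**2+r[1]**2))
p2,_=ctrl.get_image("scene");cv2.imwrite("pics/w7.png",np.hstack([cv2.resize(p[:,:,::-1],(400,300)),cv2.resize(p2[60:210,120:320,::-1],(400,300))]))
E
```

```text
[ 0.532  -0.2793  0.3088] [[-0.9937, -0.112, 0.0], [-0.112, 0.9937, 0.0003], [-0.0001, 0.0003, -1.0]]
[0.08734881 0.16274192 0.18445107 0.1850398  0.18571253]
18924 [-0.05362172 -0.05429016  0.17000076] [0.05360616 0.05471748 0.18732477]
plane [0.00303173 0.00074161 0.18429464]
circle [-0.00103194  0.00032076] 0.05470476250170632
```

View pics/w7.png

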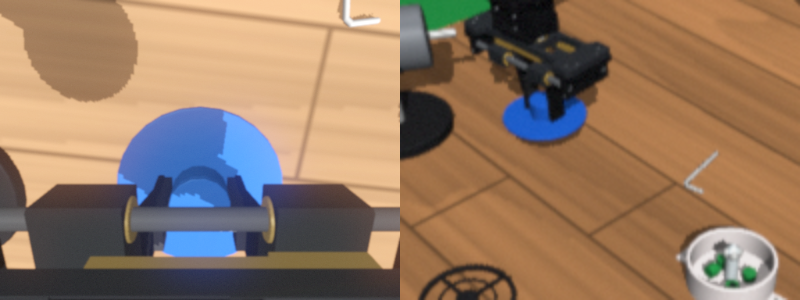

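Careful with the scale: shifts go in units of 5 mm. That gives: 0.2965 m is 59.3, -0.109 m is -21.8.

Call:
step_hand(plan={"sx": [-2, -5.2, -8, -11, -14, -17, -20, -21.8, -21.8, -21.8], "sy": [6, 14, 22, 30, 38, 46, 54, 59.3, 59.3, 59.3], "sz": [0, 0, 0, 0, 0, 0, 0, 0, 0, 0], "turn": [0, 0, 0, 0, 0, 0, 0, 0, 0, 0], "aperture": [0, 0, 0, 0, 0, 0, 0, 0, 0, 0]})

```text
time: 19.0
position: [0.6068, 0.028, 0.3073]
tool_rot: [0.179, -3.133, 0.001]
ft_force: [-0.1, -0.6, -0.4]
grip_width: 0.409
grip_force: 50.0
```

```bash
python3 - <<'E'
from h import *
s=ctrl.get_state(); p,d=ctrl.get_image("wrist"); C=cloud("wrist",d,s); T=tool(s); P0=np.array(s["position"])
print(P0.round(4),T.round(4).tolist())
x,y,z=[C[...,i] for i in range(3)]; r=np.hypot(x-.487,y-.0275)
def fit(Q):
    for _ in range(3):
        A=np.c_[2*Q,np.ones(len(Q))]; a=np.linalg.lstsq(A,(Q**2).sum(1),rcond=None)[0]; R0=np.sqrt(a[2]+a[0]**2+a[1]**2)
        e=abs(np.hypot(*(Q-a[:2]).T)-R0); Q=Q[e<2*np.median(e)+1e-4]
    return a[:2].round(4),R0.round(4),len(Q)
M=(z>.038)&(z<.043)&(r<.065)&(r>.045); Q=C[M][:,:2]; print("rim",fit(Q),cv2.minEnclosingCircle(Q.astype(np.float32)))
M=(z>.056)&(z<.066)&(r<.02); print("stud top",M.sum(),C[M].mean(0),cv2.minEnclosingCircle(C[M][:,:2].astype(np.float32)))
cv2.imwrite("pics/w8.png",cv2.resize(p[:,:,::-1],(800,600)))
E
```

```text
[0.6068 0.028  0.3073] [[-0.9935, -0.1137, -0.0031], [-0.1137, 0.9935, -0.0011], [0.0032, -0.0007, -1.0]]
rim (array([0.4885, 0.0278]), np.float64(0.054), 1927) ((0.4886472225189209, 0.027947748079895973), 0.056746821850538254)
stud top 332 [0.48845355 0.02788096 0.05791135] ((0.48911091685295105, 0.028084823861718178), 0.00837470218539238)
```

View pics/w8.png

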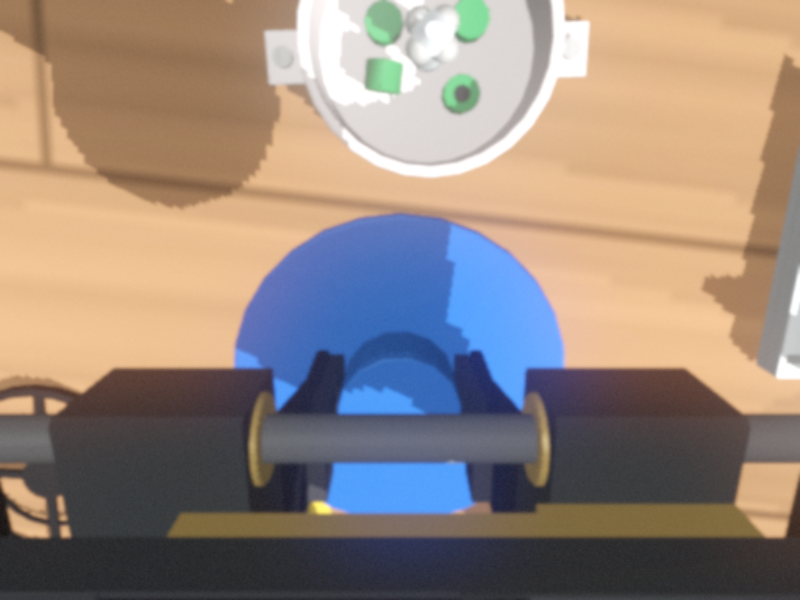

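Call:
step_hand(plan={"sx": [4, 10, 16, 21, 23.74, 23.74, 23.74, 23.74, 23.74, 23.74, 23.74], "sy": [0.4, 1, 1.8, 2.4, 2.64, 2.64, 2.64, 2.64, 2.64, 2.64, 2.64], "sz": [0, 0, 0, 0, 0, 4, 8, 9, 9, 9, 9], "turn": [0, 0, 0, 0, 0, 0, 0, 0, 0, 0, 0], "aperture": [0, 0, 0, 0, 0, 0, 0, 0, 0, 0, 0]})

```text
time: 20.15
position: [0.4883, 0.0269, 0.2651]
tool_rot: [-0.175, 3.135, 0.0]
ft_force: [-0.9, 0.7, -2.1]
grip_width: 0.406
grip_force: 50.0
```

```bash
python3 -c "
from h import *
s=ctrl.get_state();print(np.round(s['position'],4),tool(s).round(4).tolist())
d=np.array([.4874,.0278])-s['position'][:2]; print((d@tool(s)[:2,:2]).round(4))"
```

```text
[0.4883 0.0269 0.2651] [[-0.9938, -0.1113, 0.0016], [-0.1113, 0.9938, 0.0003], [-0.0016, 0.0001, -1.0]]
[0.0008 0.001 ]
```

Call:
step_hand(plan={"sx": [0.16, 0.16, 0.16, 0.16, 0.16, 0.16, 0.16], "sy": [0.2, 0.2, 0.2, 0.2, 0.2, 0.2, 0.2], "sz": [0.8, 1.6, 2.4, 3.2, 3.8, 3.8, 3.8], "turn": [0, 0, 0, 0, 0, 0, 0], "aperture": [0, 0, 0, 0, 0, 0, 0]}, grip_n=60)

```text
time: 20.85
position: [0.4869, 0.0281, 0.2451]
tool_rot: [0.176, -3.137, 0.0]
ft_force: [-0.7, 0.0, -0.7]
grip_width: 0.408
grip_force: 60.0
```

```bash
python3 -c "
from h import *
s=ctrl.get_state();print(np.round(s['position'],4),s['ft_force'],s['torque'])"
```

```text
[0.4869 0.0281 0.2451] [-0.72798238  0.02750589 -0.71666964] [-0.00215341  0.01067185 -0.0191952 ]
```

To row units: 0.011 m is 2.2, 0.01 m is 2.

Call:
step_hand(plan={"sx": [0, 0, 0, 0, 0, 0, 0], "sy": [0, 0, 0, 0, 0, 0, 0], "sz": [0.4, 0.8, 1.2, 1.6, 2, 2.2, 2.2], "turn": [0, 0, 0, 0, 0, 0, 0], "aperture": [0, 0, 0, 0, 0, 0, 0]})

```text
time: 21.55
position: [0.4868, 0.0278, 0.2338]
tool_rot: [0.176, -3.137, 0.001]
ft_force: [-0.0, -1.0, -2.5]
grip_width: 0.412
grip_force: 60.0
```

Call:
step_hand(plan={"sx": [0, 0, 0, 0, 0, 0], "sy": [0, 0, 0, 0, 0, 0], "sz": [0.2, 0.4, 0.6, 0.8, 1, 1], "turn": [0, 0, 0, 0, 0, 0], "aperture": [0, 0, 0, 0, 0, 0]})

```text
time: 22.15
position: [0.487, 0.0284, 0.2292]
tool_rot: [-0.177, 3.136, 0.001]
ft_force: [-0.2, -0.2, -1.3]
grip_width: 0.41
grip_force: 60.0
```

To row units: 0.001 m is 0.2.

Call:
step_hand(plan={"sx": [0, 0, 0], "sy": [0, 0, 0], "sz": [0.2, 0.2, 0.2], "turn": [0, 0, 0], "aperture": [0, 0, 0]})

```text
time: 22.45
position: [0.4871, 0.0284, 0.229]
tool_rot: [-0.177, 3.136, 0.001]
ft_force: [-2.8, 0.3, 6.0]
grip_width: 0.409
grip_force: 60.0
```

Call:
step_hand(plan={"sx": [0, 0, 0], "sy": [0, 0, 0], "sz": [0.2, 0.2, 0.2], "turn": [0, 0, 0], "aperture": [0, 0, 0]})

```text
time: 22.75
position: [0.4872, 0.0283, 0.2289]
tool_rot: [-0.176, 3.136, 0.002]
ft_force: [-6.4, -1.7, 13.1]
grip_width: 0.411
grip_force: 60.0
```

Call:
step_hand(plan={"sx": [0, 0, 0], "sy": [0, 0, 0], "sz": [0.2, 0.2, 0.2], "turn": [0, 0, 0], "aperture": [0, 0, 0]}, only="pos|ft")

```text
position: [0.4872, 0.0283, 0.2289]
ft_force: [-8.9, -1.2, 21.8]
```

Call:
step_hand(plan={"sx": [0, 0, 0, 0, 0, 0, 0, 0], "sy": [0, 0, 0, 0, 0, 0, 0, 0], "sz": [0, 0, 0, 0, 0, 0, 0, 0], "turn": [0, 0, 0, 0, 0, 0, 0, 0], "aperture": [0, 0, 0, 0, 0, 0, 0, 0]})

```text
time: 23.85
position: [0.4872, 0.0283, 0.2289]
tool_rot: [-0.176, 3.137, 0.002]
ft_force: [-8.9, -0.8, 21.6]
grip_width: 0.411
grip_force: 60.1
```

```bash
python3 - <<'E'
from h import *
s=ctrl.get_state(); p,d=ctrl.get_image("wrist"); C=cloud("wrist",d,s)
b=cv2.inRange(cv2.cvtColor(p,cv2.COLOR_RGB2HSV),(100,90,30),(130,255,255))>0
Q=C[b&(C[...,2]>.03)&(C[...,2]<.06)]; print(np.percentile(Q[:,2],[10,50,90]),np.linalg.lstsq(np.c_[Q[:,:2],np.ones(len(Q))],Q[:,2],rcond=None)[0])
p,d=ctrl.get_image("top"); C=cloud("top",d); m=(C[...,2]>.01)&(C[...,2]<.03)&(abs(C[...,0]-.55)<.09)&(abs(C[...,1]-.266)<.06)
print(cv2.minAreaRect(C[m][:,:2].astype(np.float32)*1000)); print(ctrl.get_state()["ft_force"])
E
```

```text
[0.04347828 0.04430442 0.04530981] [0.00340121 0.00077431 0.04318614]
((551.730224609375, 264.2794494628906), (149.1995391845703, 71.57673645019531), 6.547433376312256)
[-9.00941611 -0.59233899 20.99799334]
```

Disc top is about 44–45 mm above the board and level, so the lid is home and pressed with a steady 21 N. The tray is flat in its place.

```bash
python3 -c "
from bench import ctrl
print(ctrl.close_job())"
```

```text
the job is handed in; nothing more can be done
None
```

I handed the job in at about 24 s: the four spacers are in the pot, the tray is flat in its place and let go, and the lid is home and still pressed with about 21 N; no verdict came back, and I viewed 11 pictures, one over the limit of 10.

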